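# Load a tensile specimen into the stop holder

### The arm

A 7-joint arm with a two-finger parallel gripper is mounted at the origin on a cart in front of the work surface, level with it; the furniture and walls round the work are solid. World frame = base frame: x ahead of the robot, y to its left, z up, the work surface at z = 0. Lengths are in mm, angles in rad, forces in N, time in s.
With the tool pointing down it reaches from about 400 to 875 mm from the base axis. Payload 4.4 kg.
Tool frame: the origin (TCP) lies on the centre line of the jaws, within the pads' length; the fingertips stand ctrl.nose_length ahead of it and the grasp point (between the pads) lies 6 mm ahead of it (ctrl.nose_length is the distance from the TCP to the fingertips, in mm); z points along the fingers, y is the direction in which the jaws open and shut (so a half turn about z gives the same grasp; the last joint's range is limited). The gripper opens to 85 mm and grips with 20 to 120 N. Pads are 22 mm wide; open, the fingers measure 114 mm over their backs; the gripper's body (76 mm by 85 mm) begins 54 mm behind the grasp point. The pads swing forward as they close: fully open they stand 13 mm farther back than shut.
Start: joints at [-1.189, 0.628, 0.038, 1.517, -0.027, 0.996, -0.02], TCP at [281.419, 585.936, 256.313] pointing down, gripper open.
Joint ranges: [-3.06, 3.06], [-0.37, 2.12], [-1.25, 1.32], [0.18, 2.47], [-1.1, 4.24], [0.23, 1.98], [-2.94, 2.94]. Speed limits (rad/s): [2.57, 2.57, 3.14, 3.14, 3.14, 3.14, 3.14].

### API

Orientations are given as [roll, pitch, yaw] about the fixed x, y, z axes, in that order (R = Rz(yaw) Ry(pitch) Rx(roll)).
In Python, from cell import ctrl, vision gives the robot as it stands. The module is installed in compiled form; this text tells all that it offers.
- The arm moves only by the shell command python3 -m inch 'ROWS'. ROWS is a JSON object of lists of equal length, an entry for each row: "travel": the shift along the tool's x, y, z in cm, a list of three; "twist": the turn about the tool's z in degrees; "fingers": the finger opening in cm, from 0 to 8.54. A call has exactly 10 rows; each row is the pose to reach, as a shift and turn from the pose commanded when the call began, along the tool's axes at that moment; what a row does not reach only later rows make up. A row lasts 1/12 s, in which the tool goes at most 41.7 mm and 7.16 degrees, less where a joint would pass 70% of its speed; a pose out of reach is approached as far as the arm can. A call with a gripper value outside its range is refused whole. The fingers move at their own pace and stop on an object; the grip force is fixed at half the most. Time passes only in rows, so rows that repeat a pose let the fingers close, or fill a call up. It gives the time, the measured TCP pose, the force and the opening at its end, in the units of the state.
- ctrl.read_state(): the state, without advancing time (a new reading comes with each control period).
- vision.get_image(name): name is "scene" or "top"; returns a dict with "frame" (480x640x3 uint8, red, green, blue), "fx", "fy", "cx", "cy" (pixels), "position" and "orientation" of the camera in the world. Camera axes: x right, y down, z forward; pixel columns grow to the right and rows downward; lengths in mm; the calibration is good to about 2 mm. A picture is of the moment at which its call begins. There is no depth.
- ctrl.finish_job(): hands the job in, once; it reports no verdict.
The state is a dict: "clock": time; "qpos": joint angles; "qd": joint speeds; "tau": joint torques, N m; "eef_pos": TCP position; "tool_rot": TCP orientation; "force": force on the tool from outside, world axes, zero at the start; "torque": the same for the moment, N m; "width": finger opening in mm.
Only numpy, scipy, OpenCV 4.12 (cv2) and the standard library are available. Lean on these libraries where they do the work, as an engineer would, in place of code of your own. Each camera call takes 0.05 s, during which the arm holds its last target.

### The job

Take the thicker of the two tensile bars from its cradle and slide it endways into the slot of the specimen holder, past the drag of the retaining shoe, until it meets the hidden sprung stop and has pressed it in by a few millimetres. Do it gently, without forcing the bar or driving the stop to the end of its travel; then let go so that the bar stays there, and leave the thinner bar in its cradle.

Things in the scene. Friction and masses are not known exactly. Their poses are not given: they have to be found in the camera images.
- thick_center (a point): the bar to load: moulded tensile bar (waisted specimen), 20 mm wide, 150 mm long, 12 mm thick, wide tabs at both ends; either end may go in first. Point at its centre, half-way up; y axis along its length, x across, z up. It lies flat on one of two like cradles, its underside 28 mm above the worktop.
- thin_center (a point): the other bar, to be left: same outline, 20 mm wide, 150 mm long, but only 8 mm thick; point at its centre, half-way up; y along its length.
- slot_mouth (a point): centre of the mouth of the holder's slot, 34 mm above the worktop, level with the thick bar's centre when that lies on the slot floor. x axis level, into the slot; y across; z up. The slot is 22 mm wide and 16 mm high, its floor 28 mm above the worktop; lead-in lips over the first 9 mm widen the mouth by 5 mm on every side.
- pad (a joint): travel of the hidden sprung stop pad in the slot (m): 0 untouched, grows as the bar presses it in, 0.011 is its end. Its face is set somewhere 46 to 70 mm inside the mouth. It starts to give at about 4 N (felt as 4 to 10 N above the drag, 8 to 18 N in all, most when the bar is pried askew), then stiffens by only 0.3 N per mm, and springs back if the bar is withdrawn. Its tell-tale rod stands out at the holder's back.
- holder: fixed grey block with the blind slot, 70 mm wide, 54 mm high (64 mm over the spring cap on top), 110 mm long. Origin on the worktop under the slot mouth; x axis into the slot. To its left, between it and the cradles, stands a tall drop tester (0.78 m high, x 0.55 to 0.81, y -0.13 to 0.05): pass in front of it.
- shoe (a joint): lift of the sprung retaining shoe in the slot's roof, 12 to 45 mm inside the mouth (m): 0 empty, about 0.0015 with the thick bar under it. It presses the bar down with about 4 N; that makes a drag of some 3 to 9 N, by friction and alignment, and holds the bar when it is let go.
- cradle_1: low fixed cradle, like the other: plate 76 x 56 x 6 mm with two cross rails 30 mm before and behind its centre; a bar lies on them along its x axis, 28 mm above the worktop, between 5 mm high nibs, and stands out about 40 mm at both ends. Origin at the centre of the underside. It carries the thick bar.
- cradle_2: low fixed cradle, like the other: plate 76 x 56 x 6 mm with two cross rails 30 mm before and behind its centre; a bar lies on them along its x axis, 28 mm above the worktop, between 5 mm high nibs, and stands out about 40 mm at both ends. Origin at the centre of the underside. It carries the thin bar.
Mind the look-alikes: they are no part of the job. What is shaped like the part that bears thick_center but pink is not meant. Leave any orange look-alike of the holder alone.

How it is judged:
By the outcome, as a careful person would: the job done as asked, in the order asked, and still so for the second after the job is handed in, with the robot touching nothing.
It also fails if it takes over 72 s, if anything falls off the work surface, if the arm or the gripper's body presses on something with over 40 N, if the wrist force passes 120 N, or if a joint passes its speed limit or range.

## Working session

There is one attempt and no reset: what is moved stays moved. The work goes in short steps, Python scripts to look and compute and a shell command to move; the robot and the scene stay as the last step left them, time stands still between calls to the robot, and variables do not carry over. Pictures are saved under pics/ and viewed, and the job is handed in when it is done.

```bash
mkdir -p pics; ls; python3 - <<'E'
from cell import ctrl, vision
import cv2
s=ctrl.read_state(); print(s, ctrl.nose_length)
for n in("scene","top"):
    im=vision.get_image(n); cv2.imwrite(f"pics/{n}0.png",im["frame"][:,:,::-1]); print(n,{k:v for k,v in im.items() if k!="frame"})
E
```

```text
pics
{'clock': 0.0, 'qpos': array([-1.1887955 ,  0.62933699,  0.03844147,  1.51838112, -0.0270319 ,
        0.99625325, -0.0200373 ]), 'qd': array([ 0.00112935, -0.0007243 , -0.0011702 ,  0.00040861,  0.00051314,
       -0.00055392,  0.00024201]), 'tau': array([-2.32614620e-04, -5.63408446e+01,  1.22583356e+00, -1.93441057e+01,
        1.07788263e-02,  1.06957546e-02,  2.34615169e-05]), 'eef_pos': array([281.15839539, 585.41417893, 255.39072701]), 'tool_rot': array([-3.13973154e+00, -2.84497367e-06,  2.69373726e+00]), 'force': array([ 0.74816568, -0.49917931,  0.83535004]), 'torque': array([-0.01591081, -0.05088114,  0.01823008]), 'width': 85.158349667065} 25.0
scene {'fx': 493.99488361509685, 'fy': 493.99488361509685, 'cx': 323.29211906207144, 'cy': 238.32120839848304, 'position': array([-577.27080884,  743.30204457,  719.0053974 ]), 'orientation': array([-1.98686095,  0.00416726, -2.23824936])}
top {'fx': 483.557352186377, 'fy': 483.557352186377, 'cx': 320.494882316394, 'cy': 241.78024677490512, 'position': array([ 514.96759205, -194.90735338, 1466.51289457]), 'orientation': array([-3.07936336e+00,  5.27896340e-04, -1.58221476e+00])}
```

View pics/scene0.png

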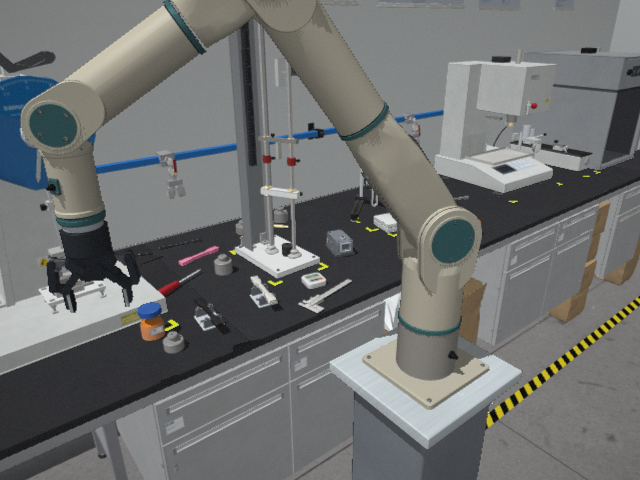

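View pics/top0.png

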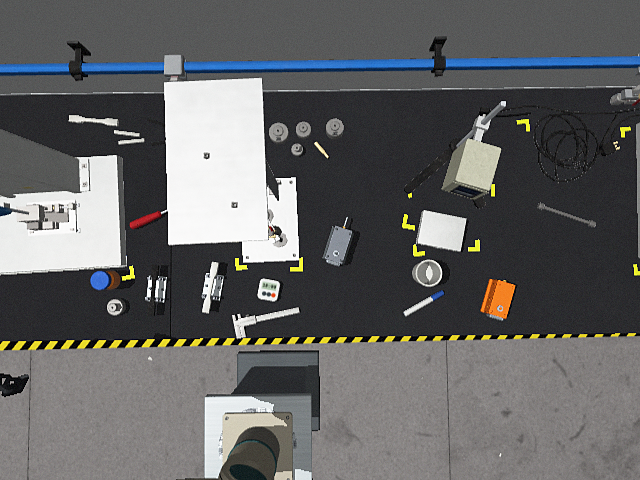

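The scene view shows two cradles near (208,316) and (262,291), the grey holder at (340,243) and a pink look-alike at (198,256). The top view shows cradle bars at (157,288), dark, and (212,287), white, the grey holder at (338,242) and an orange look-alike at (497,299). A white bar lies loose at (93,120). Next I'll take close crops.

```bash
python3 - <<'E'
import cv2,numpy as np
s=cv2.imread("pics/scene0.png");t=cv2.imread("pics/top0.png")
c=lambda i,x,y,w,h,f:cv2.resize(i[y:y+h,x:x+w],(w*f,h*f),interpolation=cv2.INTER_CUBIC)
cv2.imwrite("pics/c1.png",c(s,180,265,110,75,7))
cv2.imwrite("pics/c2.png",c(t,135,250,110,75,7))
a=c(s,315,220,50,40,8);b=c(t,315,210,50,60,8)
cv2.imwrite("pics/c3.png",np.hstack([np.pad(a,((0,160),(0,0),(0,0))),b]))
E
```

```text
(no output)
```

View pics/c1.png

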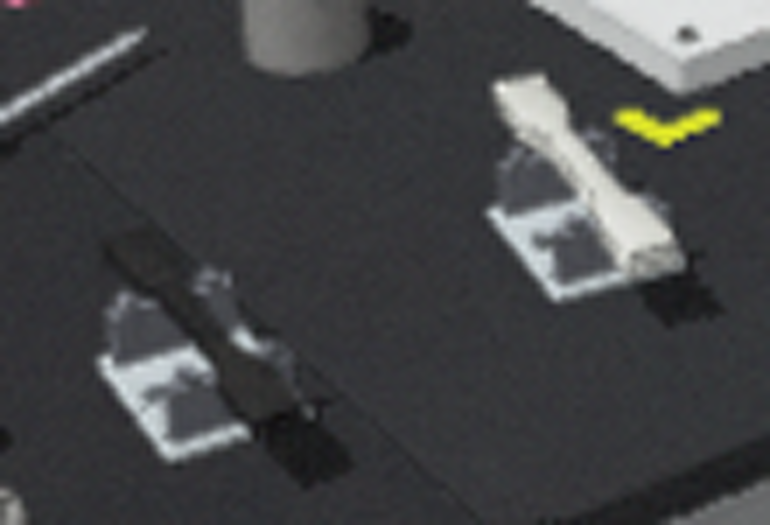

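View pics/c2.png

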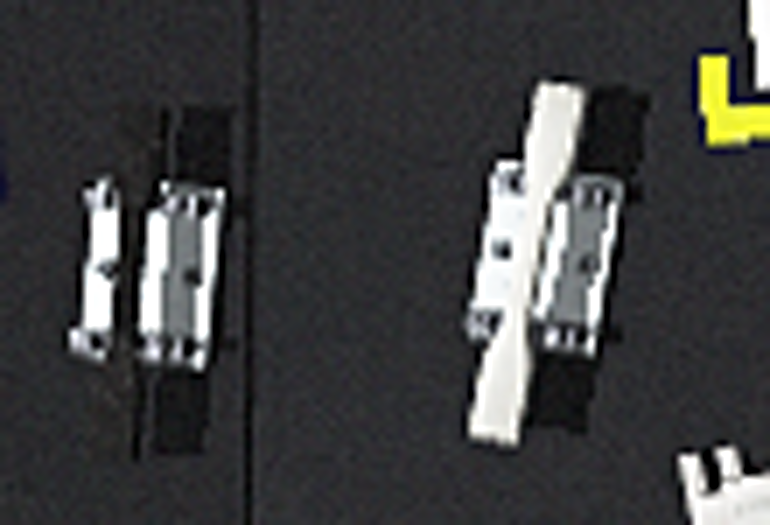

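View pics/c3.png

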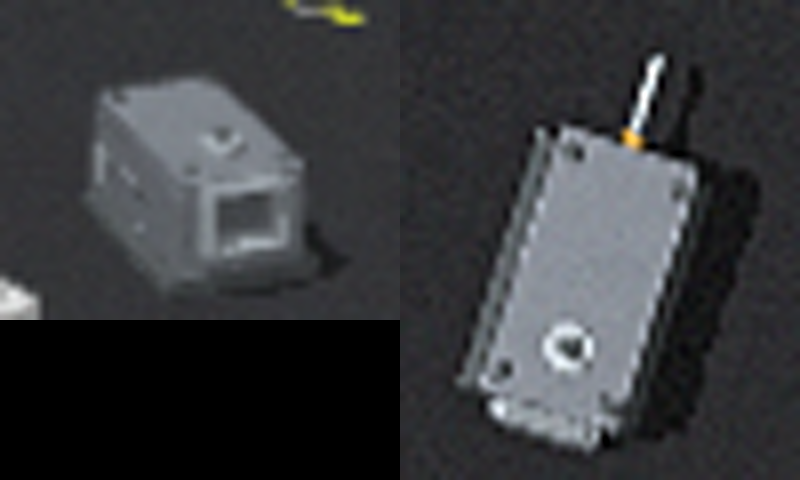

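```bash
cat > h.py <<'E'
import cv2,numpy as np
from scipy.spatial.transform import Rotation as R
from cell import ctrl, vision
def cam(n):
    im=vision.get_image(n); return im
def ray(im,u,v,z):
    d=R.from_euler('xyz',im["orientation"]).apply([(u-im["cx"])/im["fx"],(v-im["cy"])/im["fy"],1.])
    p=np.array(im["position"]); return p+d*(z-p[2])/d[2]
def proj(im,P):
    c=R.from_euler('xyz',im["orientation"]).inv().apply(np.atleast_2d(P)-im["position"])
    return np.c_[im["fx"]*c[:,0]/c[:,2]+im["cx"],im["fy"]*c[:,1]/c[:,2]+im["cy"]]
E
python3 - <<'E'
from h import *
f=[cam("scene")["frame"].astype(float) for _ in range(6)]
m=np.mean(f,0)[:,:,::-1]; cv2.imwrite("pics/sm.png",m)
f=[cam("top")["frame"].astype(float) for _ in range(6)]
mt=np.mean(f,0)[:,:,::-1]; cv2.imwrite("pics/tm.png",mt)
def c(i,x,y,w,h,k,g): 
    a=np.clip(i[y:y+h,x:x+w]*g,0,255).astype(np.uint8); return cv2.resize(a,(w*k,h*k),interpolation=cv2.INTER_NEAREST)
cv2.imwrite("pics/d1.png",np.hstack([c(m,190,292,45,48,8,4),c(m,245,270,45,48,8,1.0)]))
cv2.imwrite("pics/d2.png",np.hstack([c(mt,140,258,35,60,9,4),c(mt,196,255,35,60,9,1)]))
E
```

```text
[ WARN:0@16.117] global loadsave.cpp:1063 imwrite_ Unsupported depth image for selected encoder is fallbacked to CV_8U.
```

View pics/d1.png

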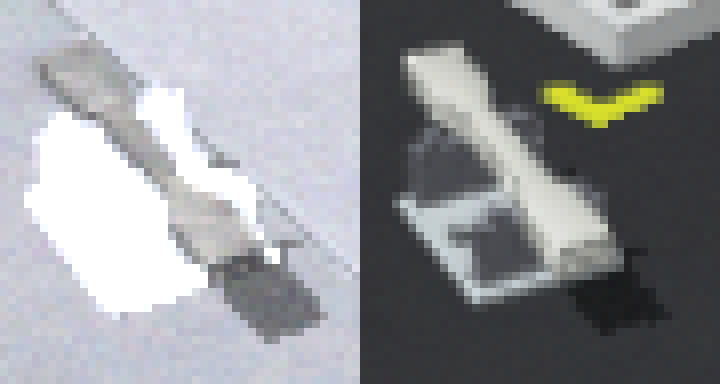

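View pics/d2.png

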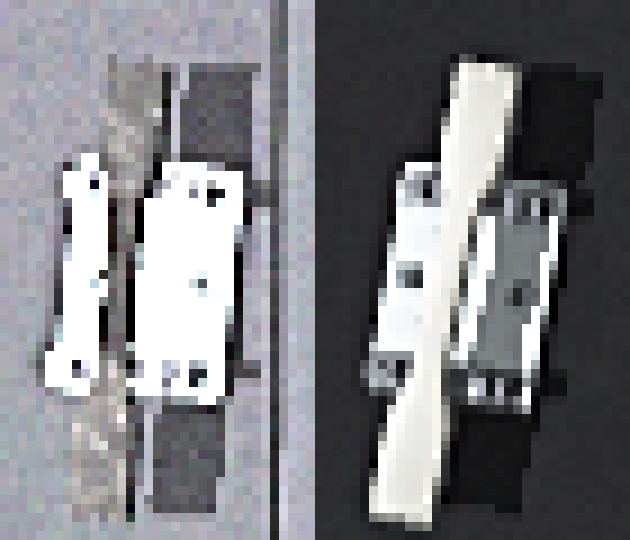

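The white bar's end face is about 4.4 px tall, and 12 mm should give about 3.7 px. The dark bar's is about 2.5 px, and 8 mm should give about 2.5 px. So the white bar at top (212,287) is the thick one.

Candidates for the bar:
- White bar on its cradle, top (212,287): **chosen**.
- Dark thin bar on its cradle, top (157,288).
- Loose white dumbbell, top (93,120), not on a cradle.
- Pink bar, scene (198,256).

Candidates for the holder:
- Grey block, top (338,242): chosen.
- Orange block, top (497,299).

Next I'll measure the bar and holder.

```bash
python3 - <<'E'
from h import *
top=cam("top"); sc=cam("scene")
mt=cv2.imread("pics/tm.png").astype(int)
b,g,r=[mt[:,:,i] for i in range(3)]
m=((r>170)&(r-b>4)).astype(np.uint8)
m[:, :195]=0;m[:,232:]=0;m[:255]=0;m[318:]=0
n,l,st,ce=cv2.connectedComponentsWithStats(m,connectivity=8); print(st[1:],ce[1:])
k=1+np.argmax(st[1:,4]); ys,xs=np.nonzero(l==k)
P=np.array([ray(top,x,y,40)[:2] for x,y in zip(xs,ys)])
rect=cv2.minAreaRect(P.astype(np.float32)); print("bar rect",rect)
u,s,vt=np.linalg.svd(P-P.mean(0)); print(P.mean(0),vt[0],np.degrees(np.arctan2(vt[0][1],vt[0][0])))
# holder
h=mt.copy(); crop=mt[215:275,315:370]; 
gr=((mt.max(2)-mt.min(2)<40)&(b>95)).astype(np.uint8); gr[:, :318]=0;gr[:,365:]=0;gr[:224]=0;gr[272:]=0
n,l,st,ce=cv2.connectedComponentsWithStats(gr); print(st[1:])
big=cv2.resize(np.clip(mt[212:275,315:370]*1.5,0,255).astype(np.uint8),None,fx=10,fy=9.5,interpolation=cv2.INTER_NEAREST)
cv2.imwrite("pics/e1.png",big)
sm=cv2.imread("pics/sm.png"); cv2.imwrite("pics/e2.png",cv2.resize(np.clip(sm[225:262,320:362]*1.5,0,255).astype(np.uint8),None,fx=16,fy=16,interpolation=cv2.INTER_NEAREST))
k=1+np.argmax(st[1:,4]); ys,xs=np.nonzero(l==k)
P=np.array([ray(top,x,y,54)[:2] for x,y in zip(xs,ys)]); print("holder",cv2.minAreaRect(P.astype(np.float32)))
E
```

```text
[[212 262   6  15  43]
 [211 264   2   3   3]
 [210 269   1   1   1]
 [213 268   1   1   1]
 [210 275   4   9  16]
 [204 285   8  28  55]
 [206 296   2   5   5]
 [204 300   1   1   1]
 [203 304   1   1   1]
 [202 309   1   3   3]] [[214.88372093 267.51162791]
 [211.33333333 265.        ]
 [210.         269.        ]
 [213.         268.        ]
 [211.375      279.5625    ]
 [208.07272727 300.69090909]
 [206.8        298.        ]
 [204.         300.        ]
 [203.         304.        ]
 [202.         310.        ]]
bar rect ((441.0887451171875, 136.20944213867188), (14.409448623657227, 79.96033477783203), 78.75531768798828)
[434.50328509 136.61173673] [-0.98819725  0.15318678] 171.18834959946287
[[344 224   2   3   4]
 [322 226  30  40 714]]
holder ((591.88037109375, -242.06997680664062), (60.26530075073242, 110.19379425048828), 71.45660400390625)
```

View pics/e1.png

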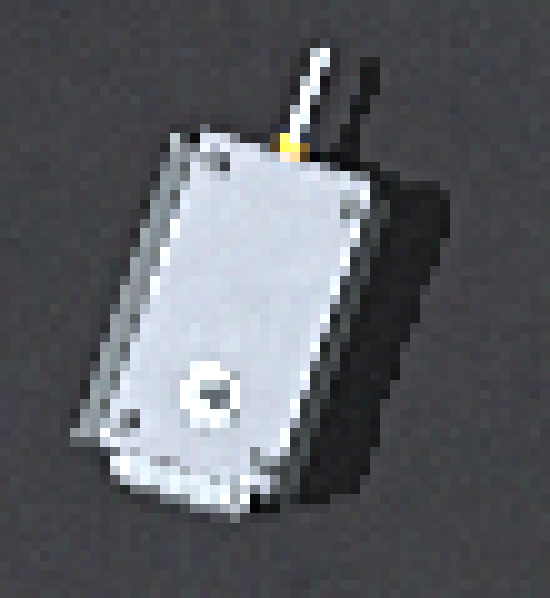

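View pics/e2.png

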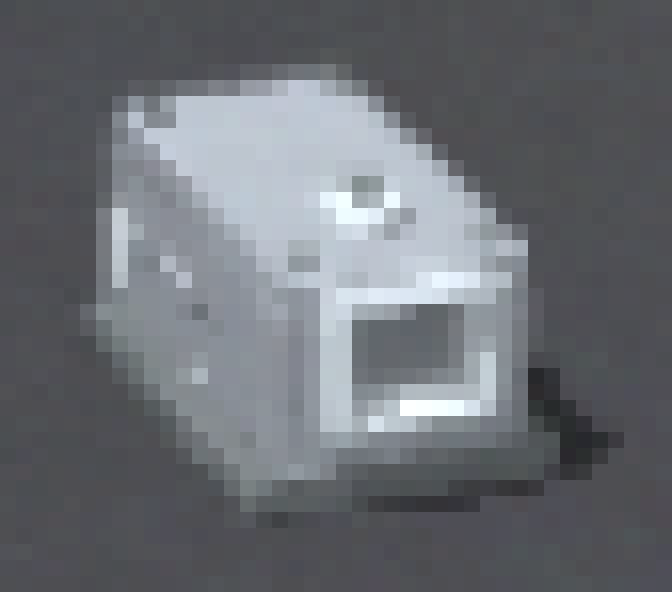

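```bash
python3 - <<'E'
from h import *
top=cam("top"); sc=cam("scene")
mt=cv2.imread("pics/tm.png").astype(float)
g=mt.mean(2)
np.set_printoptions(precision=1,suppress=True,linewidth=200)
def cr(row,x0,x1,lev,rising):
    for x in range(x0,x1):
        a,b=g[row,x],g[row,x+1]
        if (rising and a<lev<=b) or (not rising and a>=lev>b): return x+(lev-a)/(b-a)
# bar: tab rows
F=[];N=[]
for row in range(263,269): F.append((row,cr(row,205,214,120,True),cr(row,214,224,120,False)))
for row in range(305,312): N.append((row,cr(row,196,205,150,True),cr(row,204,214,120,False)))
print(F,N)
# ends along column lines
for (a,b) in ((215,262),(205,313)):
    print(g[b-4:b+5,a-1:a+2].T)
for row in range(230,262,3): print(row,g[row,320:356].astype(int))
E
```

```text
[(263, np.float64(210.87423312883436), np.float64(217.92792792792793)), (264, np.float64(210.53531598513013), np.float64(217.86363636363637)), (265, np.float64(210.59325396825398), np.float64(217.69589552238807)), (266, np.float64(210.4654255319149), np.float64(217.5928270042194)), (267, np.float64(210.28697183098592), np.float64(217.39205955334987)), (268, np.float64(209.88888888888889), np.float64(217.10877192982457))] [(305, np.float64(202.56128133704735), np.float64(209.69468267581476)), (306, np.float64(202.58552631578948), np.float64(209.59380692167576)), (307, np.float64(202.45407279029462), np.float64(209.57358490566037)), (308, np.float64(202.1129943502825), np.float64(209.2967359050445)), (309, np.float64(201.67883211678833), np.float64(208.85542168674698)), (310, np.float64(201.63422818791946), np.float64(208.6955017301038)), (311, np.float64(201.6158940397351), np.float64(208.58608058608058))]
[[ 47.   44.3  38.7   7.  210.  229.3 224.3 226.3 229.3]
 [ 44.7  44.   41.3  20.  244.  239.3 224.  225.  228. ]
 [ 45.7  45.3  41.   26.  159.3 219.3 224.7 223.7 228. ]]
[[233.3 2
[... 1112 characters left out ...]
148 146 148 148 143 144 150 150 145 145 145 148 144 143 148 173  22  52  26  19  24  22  21  18  40]
251 [ 43  43  44  39  76 103  67 153 146 145 147 142 140 134 221 226 223 213 116 141 145 147 145 145 149 173  34  50  26  21  22  21  26  22  14  48]
254 [ 42  43  40  69 105  64 155 157 153 149 147 144 139 205 226 175  70  98 204 140 145 145 143 145 175  37  50  29  22  21  21  22  20  44  46  47]
257 [ 46  40 100 113  97 198 116 111 137 153 150 146 146 145 142 130 143 139 142 145 145 146 147 175  46  47  32  21  24  20  23  21  19  50  47  42]
260 [ 42  43  44  43  38  27 164 213 160 158 121 101 123 146 146 148 145 140 142 150  90 109 103  57  47  39  16  24  21  24  21  20  47  45  44  47]
```

```bash
python3 - <<'E'
from h import *
top=cam("top"); sc=cam("scene")
g=cv2.imread("pics/tm.png").astype(float).mean(2)
np.set_printoptions(precision=1,suppress=True,linewidth=200)
fc=[(263,214.4),(265,214.14),(267,213.84)]; nc=[(305,206.13),(308,205.7),(310,205.16)]
L=np.array([ray(top,x,y,40)[:2] for y,x in fc+nc]); 
p=np.polyfit(L[:,0],L[:,1],1); print("bar dir deg",np.degrees(np.arctan(p[0])))
xf=ray(top,214.6,261.5,40); xn=ray(top,204.9,312.6,40); print(xf,xn,(xf+xn)/2,np.linalg.norm(xf-xn))
# check in scene
c=(xf+xn)/2; d=(xf-xn)/np.linalg.norm(xf-xn); n=np.array([-d[1],d[0],0])
print("scene pred corners far/near",proj(sc,[c+d*75+n*10,c+d*75-n*10,c-d*75+n*10,c-d*75-n*10, c-d*75-n*10-[0,0,12]]))
def edge(row,xa,xb,lev,rising):
    for x in range(xa,xb):
        a,b=g[row,x],g[row,x+1]
        if (rising and a<lev<=b) or (not rising and a>=lev>b): return x+(lev-a)/(b-a)
def cr2(): 
    l=[];r=[]
    for row in range(236,255):
        x0=int(np.interp(row,[230,254],[332,324]))
        e=edge(row,x0-1,x0+6,115,True); l.append((e,row))
        x1=int(np.interp(row,[236,257],[350,343])); f=edge(row,x1-3,x1+4,100,False); r.append((f,row))
    return l,r
l,r=cr2()
Lw=np.array([ray(top,*q,54)[:2] for q in l if q[0]]);Rw=np.array([ray(top,*q,54)[:2] for q in r if q[0]])
pl=np.polyfit(Lw[:,0],Lw[:,1],1);pr=np.polyfit(Rw[:,0],Rw[:,1],1)
for q in(pl,pr): print("edge deg",np.degrees(np.arctan(q[0])),np.polyval(q,[550,600,650]))
mid=(pl+pr)/2; print("width",(pl-pr)[1]+600*(pl-pr)[0],"mid y@550",np.polyval(mid,550))
print("cap",ray(top,335.6,253.1,64),"axis y there",np.polyval(mid,ray(top,335.6,253.1,64)[0]))
print("rod",ray(top,343.6,227.1,34),ray(top,346.6,217,34))
print("lip front",ray(top,326.0,262.0,47),ray(top,339,266,47))
E
```

```text
bar dir deg -11.11877301151428
[549.2 117.7  40. ] [399.9 145.8  40. ] [474.5 131.8  40. ] 151.91029531807396
scene pred corners far/near [[250.4 276.2]
 [256.9 274.7]
 [269.8 299.9]
 [276.8 298.1]
 [277.  302. ]]
edge deg -17.74785915138785 [-204.4 -220.4 -236.4]
edge deg -19.09214352459685 [-259.3 -276.6 -293.9]
width 56.25819645026434 mid y@550 -231.82873253570153
cap [ 568.9 -238.6   64. ] axis y there -238.14087124680185
rod [ 647.2 -264.4   34. ] [ 677.3 -273.7   34. ]
lip front [ 543.8 -210.6   47. ] [ 531.7 -248.6   47. ]
```

```bash
python3 - <<'E'
from h import *
top=cam("top"); sc=cam("scene")
np.set_printoptions(precision=2,suppress=True)
print("back",ray(top,343,227.8,54))
a=np.radians(-18.3);d=np.array([np.cos(a),np.sin(a),0]);n=np.array([-d[1],d[0],0]);M=np.array([540.8,-229.1,34])
P=proj(sc,[M+n*s*16+[0,0,t*13] for t in(1,-1) for s in(1,-1)]+[M+d*9+n*s*11+[0,0,t*8] for t in(1,-1) for s in(1,-1)]+[M+d*28.5+[0,0,30]])
print((P+.5-[320,225])*16)
# top view e1 coords for cap, lip corners
P=proj(top,[M+n*16+[0,0,13],M-n*16+[0,0,13],M+d*28.5+[0,0,30],M+d*110])
print((P+.5-[315,212])*[10,9.5])
E
```

```text
back [ 643.29 -261.62   54.  ]
[[350.5  311.29]
 [494.57 288.8 ]
 [349.15 425.97]
 [492.32 402.93]
 [356.48 312.89]
 [455.02 297.49]
 [355.64 383.14]
 [453.79 367.52]
 [371.76 172.44]]
[[126.07 473.09]
 [230.08 504.54]
 [209.09 398.79]
 [288.62 154.41]]
```

```bash
cat >> h.py <<'E'
def plan(target,yaw_deg,start=None):
    """print the shift (cm, tool axes) and twist (deg) to a TCP target with tool down, from measured pose"""
    s=ctrl.read_state(); p=s["eef_pos"] if start is None else np.array(start)
    Rm=R.from_euler('xyz',s["tool_rot"])
    d=Rm.inv().apply(np.array(target)-p)/10
    tw=-(yaw_deg-np.degrees(s["tool_rot"][2])); tw=(tw+180)%360-180
    print("t",round(s["clock"],2),"pos",s["eef_pos"].round(1),"rot",np.degrees(s["tool_rot"]).round(2),"F",s["force"].round(1),"w",round(float(s["width"]),1))
    print("shift cm",d.round(2),"twist",round(tw,2), "q",s["qpos"].round(2))
E
python3 -c "
from h import *
plan([420.5,142.2,256.3],169.1,[281.419,585.936,256.313])"
```

```text
t 1.1 pos [281.4 585.9 256.3] rot [180.    -0.   154.34] F [ 0.2 -0.2  0.8] w 85.5
shift cm [-31.75 -33.98  -0.  ] twist -14.76 q [-1.19  0.63  0.04  1.52 -0.03  1.   -0.02]
```

```bash
python3 -m inch '{"travel":[[-1,-1.1,0],[-3,-3.2,0],[-5.5,-5.9,0],[-8,-8.6,0],[-10.5,-11.2,0],[-13,-13.9,0],[-15.5,-16.6,0],[-18,-19.3,0],[-20.5,-21.9,0],[-23,-24.6,0]],"twist":[-1,-3,-5,-7,-9,-11,-12,-13,-14,-14.8],"fingers":[5,5,5,5,5,5,5,5,5,5]}'; python3 -c "
from h import *
plan([420.5,142.2,110],169.1)"
```

```text
clock: 1.93
eef_pos: [382.6, 263.1, 256.6]
tool_rot: [3.141, 0.001, 2.953]
force: [0.5, 0.4, -0.6]
width: 50.2
t 1.93 pos [382.6 263.1 256.6] rot [1.7996e+02 4.0000e-02 1.6920e+02] F [ 0.5  0.4 -0.6] w 50.2
shift cm [ -5.97 -11.18  14.66] twist 0.1 q [-0.65  0.37 -0.02  2.02  0.01  0.76  0.71]
```

```bash
python3 -m inch '{"travel":[[-0.7,-1.4,1],[-1.5,-3,3],[-2.5,-4.8,5],[-3.5,-6.6,7.5],[-4.5,-8.4,10],[-5.3,-10,12],[-5.8,-10.8,13.8],[-6,-11.2,14.6],[-6,-11.2,14.6],[-6,-11.2,14.6]],"twist":[0,0,0,0,0,0,0,0,0,0],"fingers":[5,5,5,5,5,5,5,5,5,5]}'; python3 - <<'E'
from h import *
plan([420.5,142.2,40.5],169.1)
t=cam("top")["frame"][:,:,::-1];s=cam("scene")["frame"][:,:,::-1]
cv2.imwrite("pics/f1.png",np.hstack([cv2.resize(t[240:330,170:250],(400,450)),cv2.resize(s[245:325,230:300],(400,450))]))
E
```

```text
clock: 2.77
eef_pos: [420.1, 143.9, 110.5]
tool_rot: [3.141, -0.0, 2.952]
force: [-0.3, 0.3, -0.2]
width: 49.8
t 2.77 pos [420.1 143.9 110.5] rot [ 1.7998e+02 -1.0000e-02  1.6915e+02] F [-0.3  0.3 -0.2] w 49.8
shift cm [-0.07 -0.16  7.  ] twist 0.05 q [-0.38  0.6  -0.02  2.2   0.04  0.34  0.95]
```

View pics/f1.png

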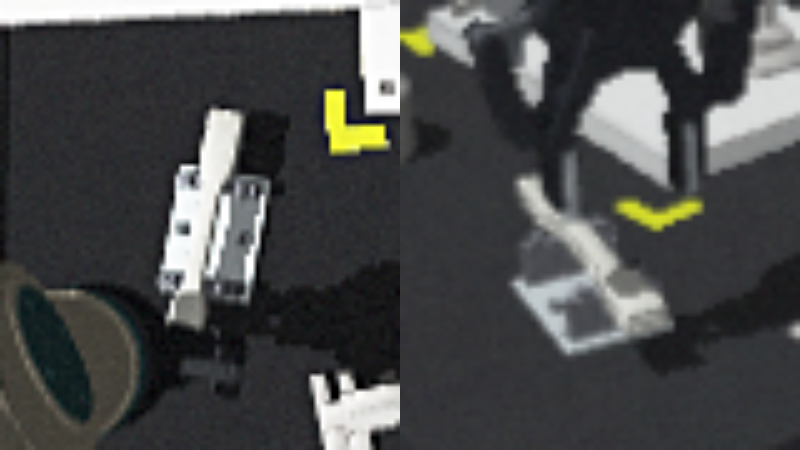

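The gripper hangs above the near tab, straddling it. In the crop the tab is at about (185,310) and the fingers are on either side. Descending.

```bash
python3 -m inch '{"travel":[[0,-0.1,0.7],[0,-0.2,2],[0,-0.2,3.3],[0,-0.2,4.6],[0,-0.2,5.8],[0,-0.2,6.6],[0,-0.2,6.9],[0,-0.2,7],[0,-0.2,7],[0,-0.2,7]],"twist":[0,0,0,0,0,0,0,0,0,0],"fingers":[5,5,5,5,5,5,5,5,5,5]}'; python3 - <<'E'
from h import *
plan([420.5,142.2,40.5],169.1)
t=cam("top")["frame"][:,:,::-1];s=cam("scene")["frame"][:,:,::-1]
cv2.imwrite("pics/f2.png",np.hstack([cv2.resize(t[240:330,170:250],(400,450)),cv2.resize(s[255:325,230:300],(400,450))]))
E
```

```text
clock: 3.7
eef_pos: [419.8, 141.8, 40.5]
tool_rot: [3.141, 0.0, 2.952]
force: [0.2, 0.8, -0.2]
width: 50.2
t 3.7 pos [419.8 141.8  40.5] rot [1.7997e+02 1.0000e-02 1.6916e+02] F [ 0.2  0.8 -0.2] w 50.2
shift cm [-0.06  0.06 -0.  ] twist 0.06 q [-0.22  0.76 -0.24  2.23  0.8   0.23  0.19]
```

View pics/f2.png

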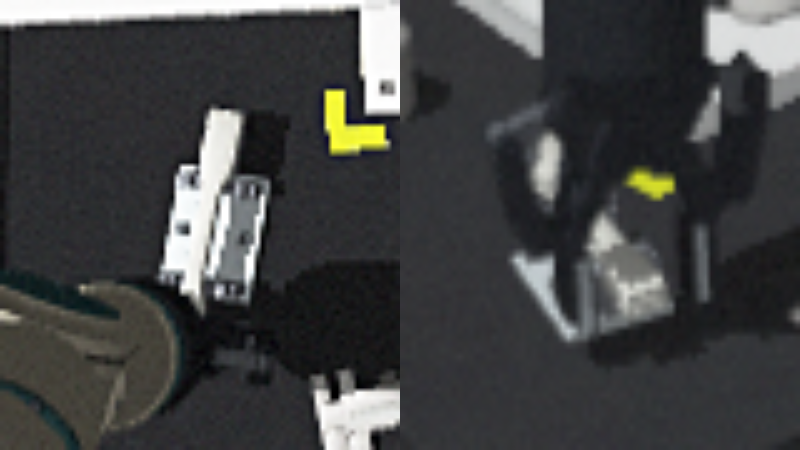

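The tab sits between the jaw pads: bar at about (635,280) in the right crop, pads at 585 and 700. Closing.

```bash
python3 -m inch '{"travel":[[0,0,0],[0,0,0],[0,0,0],[0,0,0],[0,0,0],[0,0,0],[0,0,0],[0,0,0],[0,0,0],[0,0,0]],"twist":[0,0,0,0,0,0,0,0,0,0],"fingers":[4,3.2,2.8,2.5,2.2,2,1.5,1,1,1]}'; python3 - <<'E'
from h import *
plan([420.5,142.2,140.5],169.1)
E
```

```text
clock: 4.63
eef_pos: [419.8, 141.6, 40.5]
tool_rot: [3.141, 0.0, 2.952]
force: [-0.1, 1.2, 3.4]
width: 19.1
t 4.63 pos [419.8 141.6  40.5] rot [1.7997e+02 2.0000e-02 1.6915e+02] F [-0.1  1.2  3.4] w 19.1
shift cm [ -0.06   0.08 -10.  ] twist 0.05 q [-0.22  0.76 -0.25  2.23  0.81  0.23  0.19]
```

```bash
python3 -m inch '{"travel":[[0,0,-0.4],[0,0,-1.2],[0,0,-2.4],[0,0,-4],[0,0,-6.5],[0,0,-9.5],[0,0,-12.5],[0,0,-14.5],[0,0,-15.5],[0,0,-16]],"twist":[0,0,0,0,0,0,0,0,0,0],"fingers":[1,1,1,1,1,1,1,1,1,1]}'; python3 - <<'E'
from h import *
plan([402,120,200],167)
plan([398,0,200],165)
plan([398,-188,200],161.7)
s=cam("scene")["frame"][:,:,::-1]
cv2.imwrite("pics/f3.png",cv2.resize(s[185:325,180:330],None,fx=5,fy=4))
E
```

```text
clock: 5.47
eef_pos: [420.1, 141.0, 201.5]
tool_rot: [3.141, 0.002, 2.951]
force: [0.3, -0.7, -0.7]
width: 18.5
t 5.47 pos [420.1 141.  201.5] rot [1.7997e+02 1.0000e-01 1.6909e+02] F [ 0.3 -0.7 -0.7] w 18.5
shift cm [ 1.38 -2.41  0.14] twist 2.09 q [ 0.08  0.49 -0.65  2.12  0.47  0.67  0.49]
t 5.47 pos [420.1 141.  201.5] rot [1.7997e+02 1.0000e-01 1.6909e+02] F [ 0.3 -0.7 -0.7] w 18.5
shift cm [ -0.5  -14.27   0.14] twist 4.09 q [ 0.08  0.49 -0.65  2.12  0.47  0.67  0.49]
t 5.47 pos [420.1 141.  201.5] rot [1.7997e+02 1.0000e-01 1.6909e+02] F [ 0.3 -0.7 -0.7] w 18.5
shift cm [ -4.06 -32.73   0.14] twist 7.39 q [ 0.08  0.49 -0.65  2.12  0.47  0.67  0.49]
```

View pics/f3.png

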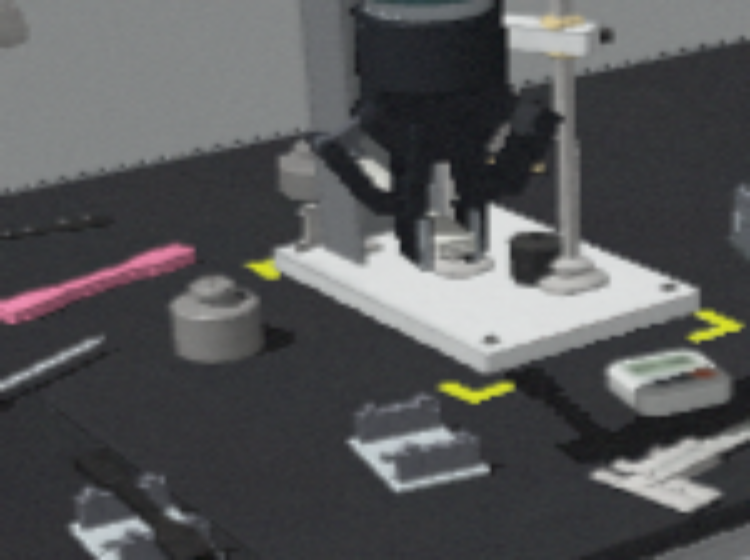

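The bar is held in the jaws at (445,235) in the crop, the cradle at (420,450) is empty, and the dark bar has stayed put. Sweeping in front of the tester.

```bash
python3 -m inch '{"travel":[[0.8,-0.5,0],[1.7,-1.5,0],[1.6,-3.2,0],[1.2,-5.3,0],[0.6,-8.3,0],[0,-11.5,0],[-0.6,-14.7,0],[-1.2,-18,0],[-1.8,-21.2,0],[-2.2,-23,0]],"twist":[0,0,0.5,1,1.5,2,3,4,4.5,5],"fingers":[1,1,1,1,1,1,1,1,1,1]}'; python3 - <<'E'
from h import *
plan([403,-184,140],161.7)
E
```

```text
clock: 6.35
eef_pos: [395.2, -92.1, 198.6]
tool_rot: [-3.14, -0.005, 2.861]
force: [-0.0, -1.3, -1.2]
width: 19.0
t 6.35 pos [395.2 -92.1 198.6] rot [-179.88   -0.28  163.91] F [-0.  -1.3 -1.2] w 19.0
shift cm [-3.33 -8.6   5.86] twist 2.21 q [ 0.63  0.45 -0.64  2.21  0.47  0.62  0.94]
```

```bash
python3 -m inch '{"travel":[[-0.4,-1.2,0.3],[-1,-3,1.2],[-1.8,-5,2.8],[-2.6,-6.8,4.8],[-3.2,-8,6.8],[-3.5,-8.5,8.6],[-3.6,-8.6,9.8],[-3.6,-8.7,10.4],[-3.6,-8.7,10.6],[-3.6,-8.7,10.6]],"twist":[0,0.5,1,1.5,2.2,2.2,2.2,2.2,2.2,2.2],"fingers":[1,1,1,1,1,1,1,1,1,1]}'; python3 - <<'E'
from h import *
plan([405.4,-184.3,60],161.7)
t=cam("top");s=cam("scene")
cv2.imwrite("pics/g1.png",np.hstack([cv2.resize(t["frame"][215:330,290:360][:,:,::-1],(350,575),interpolation=cv2.INTER_NEAREST),cv2.resize(s["frame"][200:310,300:390][:,:,::-1],(450,575))]))
E
```

```text
clock: 7.18
eef_pos: [408.3, -181.1, 93.7]
tool_rot: [3.141, -0.002, 2.828]
force: [0.3, 1.0, 0.2]
width: 18.8
t 7.18 pos [ 408.3 -181.1   93.7] rot [ 1.7997e+02 -1.1000e-01  1.6204e+02] F [0.3 1.  0.2] w 18.8
shift cm [ 0.17 -0.4   3.37] twist 0.34 q [ 0.64  0.67 -0.42  2.2   0.7   0.41  0.91]
```

View pics/g1.png

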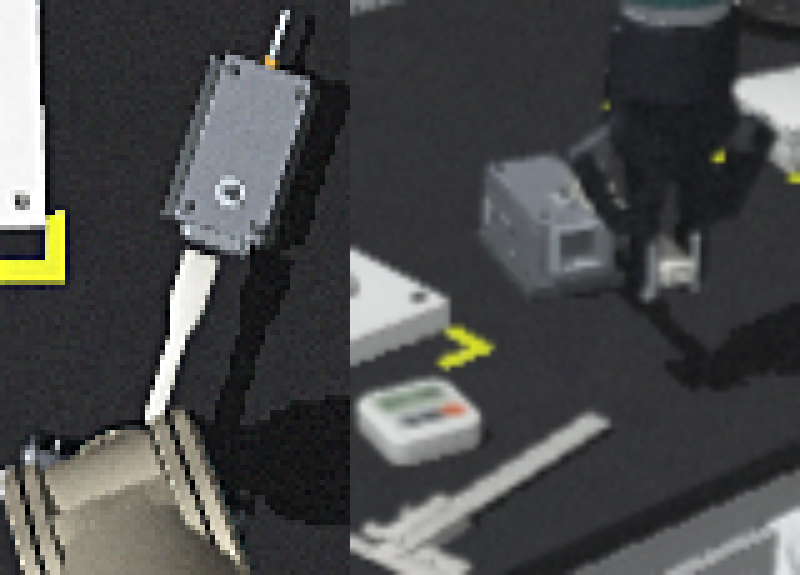

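```bash
python3 - <<'E'
from h import *
np.set_printoptions(precision=2,suppress=True,linewidth=160)
t=cam("top");t2=cam("top"); g=(t["frame"].astype(float)+t2["frame"]).mean(2)/2
s=ctrl.read_state(); z=s["eef_pos"][2]-0.5
pts=[];ed=[]
for row in range(266,296):
    w=np.nonzero(g[row,315:338]>130)[0]+315
    if len(w)<2: continue
    a,b=w[0],w[-1]
    l=a-(g[row,a]-130)/(g[row,a]-g[row,a-1]); r=b+(g[row,b]-130)/(g[row,b]-g[row,b+1])
    P=ray(t,(l+r)/2,row,z); pts.append(P[:2]); ed.append((row,round(l,1),round(r,1)))
pts=np.array(pts); print(ed[:4],ed[-2:])
p=np.polyfit(pts[:,0],pts[:,1],1); print("bar deg",np.degrees(np.arctan(p[0])), "resid",np.std(pts[:,1]-np.polyval(p,pts[:,0])))
e=s["eef_pos"]; print("tool deg",np.degrees(s["tool_rot"][2])-180,"axis y at tcp x",np.polyval(p,e[0]),e)
for c in(325,327,329,331,333): print(c,g[256:270,c].astype(int))
# holder axis y at x of bar end
a=np.tan(np.radians(-18.3)); 
for x in(480,530): print(x,"bar y",np.polyval(p,x),"holder axis y",-229.1+a*(x-540.8))
E
```

```text
[(266, np.float64(326.4), np.float64(333.5)), (267, np.float64(325.6), np.float64(333.4)), (268, np.float64(325.5), np.float64(332.8)), (269, np.float64(325.3), np.float64(332.5))] [(294, np.float64(319.5), np.float64(323.5)), (295, np.float64(319.5), np.float64(323.3))]
bar deg -17.30457290732506 resid 0.34363257759679694
tool deg -18.021798398098383 axis y at tcp x -182.92077332027054 [ 409.2  -181.96   94.92]
325 [128 200 140  48  25  29  39  41  40  39  33  23  13  64]
327 [ 89 111 151 142 211 246 124  19 127 252 255 247 242 238]
329 [161 155 146 141 157 165 164  73   6 217 230 225 226 230]
331 [149 144 144 147 103 150 154 152  63  58 207 225 225 227]
333 [133 144 145 143 146 122 157 151  85  28 219 212 110  43]
480 bar y -204.97933946529207 holder axis y -208.99232249145658
530 bar y -220.55698311837295 holder axis y -225.52824149519296
```

```bash
python3 - <<'E'
from h import *
plan([405.4,-183.4,41.5],161.0)
t=cam("top");print(ray(t,329.7,264.9,94.4))
E
```

```text
t 7.38 pos [ 409.2 -182.    94.9] rot [1.8000e+02 7.0000e-02 1.6198e+02] F [-0.3 -0.  -0.1] w 18.8
shift cm [ 0.32 -0.25  5.34] twist 0.98 q [ 0.65  0.67 -0.42  2.19  0.7   0.41  0.91]
[ 534.51015625 -220.50037755   94.4       ]
```

```bash
python3 -m inch '{"travel":[[0.2,-0.2,0.3],[0.3,-0.2,1],[0.3,-0.2,1.9],[0.3,-0.2,2.9],[0.3,-0.2,3.9],[0.3,-0.2,4.7],[0.3,-0.2,5.2],[0.3,-0.2,5.3],[0.3,-0.2,5.3],[0.3,-0.2,5.3]],"twist":[0.4,0.8,1,1,1,1,1,1,1,1],"fingers":[1,1,1,1,1,1,1,1,1,1]}'; cat > m.py <<'E'
from h import *
np.set_printoptions(precision=2,suppress=True,linewidth=160)
def bar(r0=266,r1=297,x0=312,x1=338):
    t=cam("top");t2=cam("top"); g=(t["frame"].astype(float)+t2["frame"]).mean(2)/2
    s=ctrl.read_state(); z=s["eef_pos"][2]-0.5
    pts=[]
    for row in range(r0,r1):
        w=np.nonzero(g[row,x0:x1]>130)[0]+x0
        if len(w)<3 or w[-1]-w[0]>11: continue
        a,b=w[0],w[-1]
        l=a-(g[row,a]-130)/(g[row,a]-g[row,a-1]); r=b+(g[row,b]-130)/(g[row,b]-g[row,b+1])
        pts.append(ray(t,(l+r)/2,row,z)[:2])
    pts=np.array(pts); p=np.polyfit(pts[:,0],pts[:,1],1); print(len(pts),"bar deg",np.degrees(np.arctan(p[0])),"resid",np.std(pts[:,1]-np.polyval(p,pts[:,0])))
    for x in(s["eef_pos"][0],480,530): print(round(x),"bar y",np.polyval(p,x).round(2),"axis y",round(-229.1+np.tan(np.radians(-18.3))*(x-540.8),2))
    s2=cam("scene")["frame"]
    return t["frame"][:,:,::-1],s2[:,:,::-1]
E
python3 - <<'E'
from m import *
t,s=bar()
plan([405.4,-183.4,41.5],161.0)
cv2.imwrite("pics/g2.png",np.hstack([cv2.resize(t[215:330,290:360],(350,575),interpolation=cv2.INTER_NEAREST),cv2.resize(s[220:290,310:380],(450,575))]))
E
```

```text
clock: 8.27
eef_pos: [405.3, -183.2, 41.3]
tool_rot: [3.142, -0.0, 2.809]
force: [0.4, 0.8, -0.6]
width: 19.1
29 bar deg -17.831178734718105 resid 0.7103357395432677
405 bar y -185.18 axis y -184.35
480 bar y -209.15 axis y -208.99
530 bar y -225.24 axis y -225.53
t 8.42 pos [ 405.5 -183.3   41.6] rot [180.     0.04 160.92] F [-0.5 -0.1 -0.6] w 19.1
shift cm [ 0.01 -0.01  0.01] twist -0.08 q [ 0.55  0.77 -0.28  2.22  0.85  0.26  0.75]
```

View pics/g2.png

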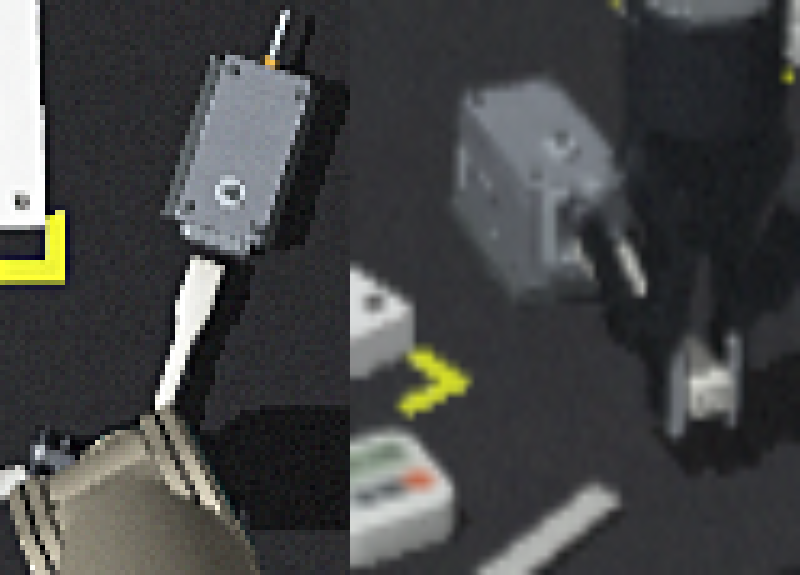

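```bash
python3 -m inch '{"travel":[[-0.2,0,0],[-0.5,0,0],[-0.8,0.01,0],[-1.1,0.01,0],[-1.4,0.02,0],[-1.7,0.02,0],[-1.9,0.02,0],[-2.1,0.03,0],[-2.2,0.03,0],[-2.2,0.03,0]],"twist":[0,0,0,0,0,0,0,0,0,0],"fingers":[1,1,1,1,1,1,1,1,1,1]}'; python3 - <<'E'
from m import *
t,s=bar(269)
plan([405.4,-183.4,41.5],161.0)
print(ctrl.read_state()["torque"])
E
```

```text
clock: 9.25
eef_pos: [426.4, -190.1, 41.3]
tool_rot: [3.141, 0.0, 2.809]
force: [0.4, 0.8, -0.0]
width: 18.8
23 bar deg -13.857252102394474 resid 2.252879593851274
426 bar y -197.94 axis y -191.15
480 bar y -211.24 axis y -208.99
530 bar y -223.58 axis y -225.53
t 9.4 pos [ 426.  -190.    41.3] rot [-180.     -0.02  160.94] F [-0.4 -0.8 -0. ] w 18.9
shift cm [ 2.16 -0.05 -0.02] twist -0.06 q [ 0.59  0.78 -0.33  2.16  0.82  0.32  0.79]
[-0.04  0.    0.01]
```

```bash
python3 -m inch '{"travel":[[-0.1,0,0],[-0.3,0,0],[-0.5,0,0],[-0.7,0.01,0],[-0.8,0.01,0],[-0.9,0.01,0],[-1,0.01,0],[-1,0.01,0],[-1,0.01,0],[-1,0.01,0]],"twist":[0,0,0,0,0,0,0,0,0,0],"fingers":[1,1,1,1,1,1,1,1,1,1]}'; python3 - <<'E'
from m import *
plan([405.4,-183.4,41.5],161.0)
print(ctrl.read_state()["torque"])
t=cam("top")["frame"][:,:,::-1];s=cam("scene")["frame"][:,:,::-1]
cv2.imwrite("pics/g3.png",np.hstack([cv2.resize(t[215:310,290:360],(400,575),interpolation=cv2.INTER_NEAREST),cv2.resize(s[220:290,310:380],(400,575))]))
E
```

```text
clock: 10.23
eef_pos: [433.9, -192.9, 40.9]
tool_rot: [-3.141, -0.003, 2.809]
force: [-5.2, 1.6, 0.1]
width: 18.7
t 10.23 pos [ 433.9 -192.9   40.9] rot [-179.96   -0.19  160.94] F [-5.2  1.6  0.1] w 18.7
shift cm [ 3.   -0.03 -0.05] twist -0.06 q [ 0.6   0.79 -0.35  2.14  0.81  0.35  0.81]
[0.35 0.95 0.03]
```

View pics/g3.png

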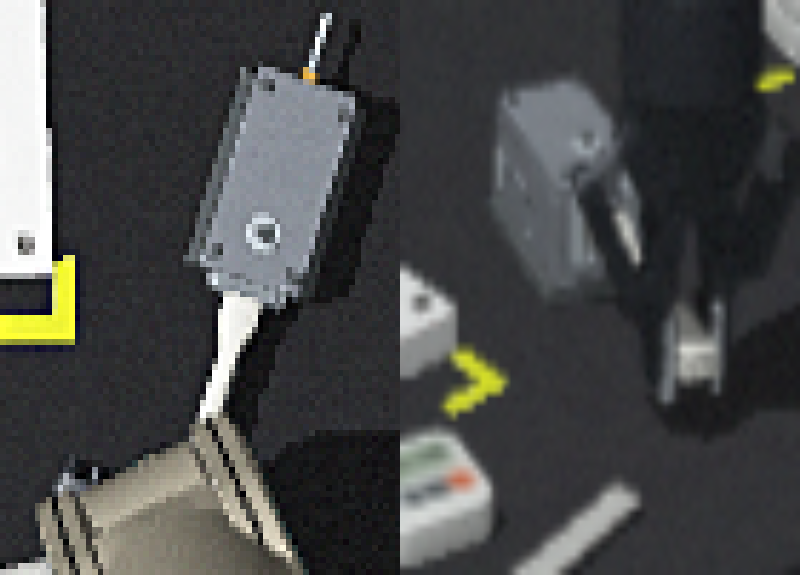

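```bash
python3 -m inch '{"travel":[[-0.2,0,0],[-0.4,0,0],[-0.6,0.01,0],[-0.8,0.01,0],[-1,0.01,0],[-1.2,0.02,0],[-1.4,0.02,0],[-1.6,0.02,0],[-1.8,0.02,0],[-1.8,0.02,0]],"twist":[0,0,0,0,0,0,0,0,0,0],"fingers":[1,1,1,1,1,1,1,1,1,1]}'; python3 - <<'E'
from m import *
plan([405.4,-183.4,41.5],161.0)
print(ctrl.read_state()["torque"])
E
```

```text
clock: 11.17
eef_pos: [450.6, -198.8, 40.8]
tool_rot: [-3.14, -0.004, 2.808]
force: [-4.9, 1.6, 0.4]
width: 18.9
t 11.17 pos [ 450.6 -198.8   40.8] rot [-179.93   -0.24  160.91] F [-4.9  1.6  0.4] w 18.9
shift cm [ 4.78 -0.03 -0.05] twist -0.09 q [ 0.61  0.81 -0.38  2.09  0.78  0.4   0.83]
[ 0.28  1.03 -0.04]
```

```bash
python3 -m inch '{"travel":[[-0.1,0,0],[-0.2,0,0],[-0.3,0,0],[-0.4,0,0],[-0.5,0,0],[-0.6,0.01,0],[-0.7,0.01,0],[-0.7,0.01,0],[-0.7,0.01,0],[-0.7,0.01,0]],"twist":[0,0,0,0,0,0,0,0,0,0],"fingers":[1,1,1,1,1,1,1,1,1,1]}'
python3 -m inch '{"travel":[[-0.05,0,0],[-0.1,0,0],[-0.15,0,0],[-0.2,0,0],[-0.25,0,0],[-0.3,0,0],[-0.3,0,0],[-0.3,0,0],[-0.3,0,0],[-0.3,0,0]],"twist":[0,0,0,0,0,0,0,0,0,0],"fingers":[1,1,1,1,1,1,1,1,1,1]}'
```

```text
clock: 12.0
eef_pos: [457.0, -200.9, 40.8]
tool_rot: [-3.14, -0.005, 2.808]
force: [-7.0, 1.4, 0.8]
width: 18.8
clock: 12.83
eef_pos: [459.7, -201.8, 40.8]
tool_rot: [-3.14, -0.005, 2.809]
force: [-5.5, 1.3, 0.4]
width: 18.9
```

```bash
python3 -m inch '{"travel":[[-0.05,0,0],[-0.1,0,0],[-0.15,0,0],[-0.2,0,0],[-0.25,0,0],[-0.3,0,0],[-0.3,0,0],[-0.3,0,0],[-0.3,0,0],[-0.3,0,0]],"twist":[0,0,0,0,0,0,0,0,0,0],"fingers":[1,1,1,1,1,1,1,1,1,1]}'; python3 -c "
from m import *
plan([405.4,-183.4,41.5],161.0)"
```

```text
clock: 13.67
eef_pos: [462.5, -202.8, 40.8]
tool_rot: [-3.14, -0.005, 2.809]
force: [-5.6, 2.2, 0.5]
width: 18.8
t 13.67 pos [ 462.5 -202.8   40.8] rot [-179.92   -0.27  160.92] F [-5.6  2.2  0.5] w 18.8
shift cm [ 6.03 -0.03 -0.05] twist -0.08 q [ 0.62  0.82 -0.4   2.06  0.77  0.43  0.85]
```

Insertion is about 48 mm and the drag is about 6 N. I'll keep on in small steps.

```bash
python3 -m inch '{"travel":[[-0.05,0,0],[-0.1,0,0],[-0.15,0,0],[-0.2,0,0],[-0.25,0,0],[-0.3,0,0],[-0.3,0,0],[-0.3,0,0],[-0.3,0,0],[-0.3,0,0]],"twist":[0,0,0,0,0,0,0,0,0,0],"fingers":[1,1,1,1,1,1,1,1,1,1]}'
```

```text
clock: 14.5
eef_pos: [465.4, -203.8, 40.8]
tool_rot: [-3.14, -0.005, 2.809]
force: [-6.1, 1.4, -0.6]
width: 18.8
```

```bash
python3 -m inch '{"travel":[[-0.05,0,0],[-0.1,0,0],[-0.15,0,0],[-0.2,0,0],[-0.25,0,0],[-0.3,0,0],[-0.3,0,0],[-0.3,0,0],[-0.3,0,0],[-0.3,0,0]],"twist":[0,0,0,0,0,0,0,0,0,0],"fingers":[1,1,1,1,1,1,1,1,1,1]}'
```

```text
clock: 15.33
eef_pos: [468.2, -204.7, 40.7]
tool_rot: [-3.14, -0.005, 2.809]
force: [-6.4, 1.4, 0.7]
width: 18.9
```

```bash
python3 -m inch '{"travel":[[-0.05,0,0],[-0.1,0,0],[-0.15,0,0],[-0.2,0,0],[-0.25,0,0],[-0.3,0,0],[-0.3,0,0],[-0.3,0,0],[-0.3,0,0],[-0.3,0,0]],"twist":[0,0,0,0,0,0,0,0,0,0],"fingers":[1,1,1,1,1,1,1,1,1,1]}'
```

```text
clock: 16.17
eef_pos: [471.0, -205.7, 40.7]
tool_rot: [-3.14, -0.005, 2.809]
force: [-6.0, 1.6, -0.3]
width: 19.1
```

```bash
python3 - <<'E'
from m import *
plan([405.4,-183.4,41.5],161.0)
t=np.mean([cam("top")["frame"].astype(float) for _ in range(4)],0)[:,:,::-1];t0=cv2.imread("pics/tm.png")
f=lambda a:cv2.resize(np.clip(a[205:240,330:365],0,255).astype(np.uint8),(390,390),interpolation=cv2.INTER_NEAREST)
cv2.imwrite("pics/k1.png",np.hstack([f(t0),f(t)]))
E
```

```text
t 16.17 pos [ 471.  -205.7   40.7] rot [-179.93   -0.28  160.92] F [-6.   1.6 -0.3] w 19.1
shift cm [ 6.93 -0.04 -0.04] twist -0.08 q [ 0.63  0.82 -0.42  2.03  0.76  0.45  0.87]
```

View pics/k1.png

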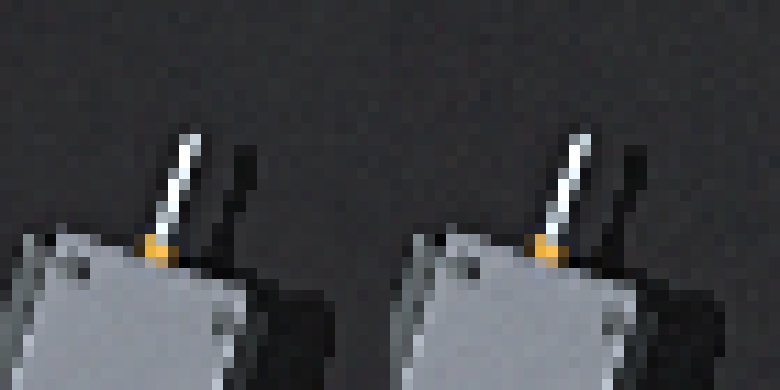

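The tell-tale rod tip is unchanged at crop (190,140), so the pad is untouched. Insertion is about 57 mm. Continuing.

```bash
python3 -m inch '{"travel":[[-0.05,0,0],[-0.1,0,0],[-0.15,0,0],[-0.2,0,0],[-0.25,0,0],[-0.3,0,0],[-0.3,0,0],[-0.3,0,0],[-0.3,0,0],[-0.3,0,0]],"twist":[0,0,0,0,0,0,0,0,0,0],"fingers":[1,1,1,1,1,1,1,1,1,1]}'
```

```text
clock: 17.2
eef_pos: [473.3, -206.5, 40.7]
tool_rot: [-3.14, -0.006, 2.809]
force: [-6.3, 2.4, 0.5]
width: 19.1
```

```bash
python3 -m inch '{"travel":[[-0.05,0,0],[-0.1,0,0],[-0.15,0,0],[-0.2,0,0],[-0.25,0,0],[-0.3,0,0],[-0.3,0,0],[-0.3,0,0],[-0.3,0,0],[-0.3,0,0]],"twist":[0,0,0,0,0,0,0,0,0,0],"fingers":[1,1,1,1,1,1,1,1,1,1]}'
```

```text
clock: 18.03
eef_pos: [473.3, -206.5, 40.4]
tool_rot: [-3.139, -0.011, 2.809]
force: [-12.5, 5.4, 5.1]
width: 19.0
```

Contact: 13.6 N in all at TCP x=473.3, with no advance for the last 3 mm commanded. The pad is about to give, so smaller steps now.

```bash
python3 -m inch '{"travel":[[-0.05,0,0],[-0.1,0,0],[-0.15,0,0],[-0.15,0,0],[-0.15,0,0],[-0.15,0,0],[-0.15,0,0],[-0.15,0,0],[-0.15,0,0],[-0.15,0,0]],"twist":[0,0,0,0,0,0,0,0,0,0],"fingers":[1,1,1,1,1,1,1,1,1,1]}'; python3 - <<'E'
from m import *
plan([405.4,-183.4,41.5],161.0)
t=np.mean([cam("top")["frame"].astype(float) for _ in range(4)],0)[:,:,::-1];t0=cv2.imread("pics/tm.png")
f=lambda a:cv2.resize(np.clip(a[205:240,330:365],0,255).astype(np.uint8),(390,390),interpolation=cv2.INTER_NEAREST)
s=cam("scene")["frame"][:,:,::-1]
cv2.imwrite("pics/k2.png",np.hstack([f(t0),f(t)]));cv2.imwrite("pics/k2s.png",cv2.resize(s[215:275,315:385],(700,600)))
E
```

```text
clock: 18.87
eef_pos: [473.4, -206.6, 40.3]
tool_rot: [-3.139, -0.014, 2.809]
force: [-14.7, 5.6, 7.1]
width: 19.0
t 18.87 pos [ 473.4 -206.6   40.3] rot [-179.83   -0.79  160.95] F [-14.7   5.6   7.1] w 19.0
shift cm [ 7.18 -0.03 -0.02] twist -0.05 q [ 0.63  0.83 -0.42  2.02  0.75  0.47  0.88]
```

View pics/k2.png

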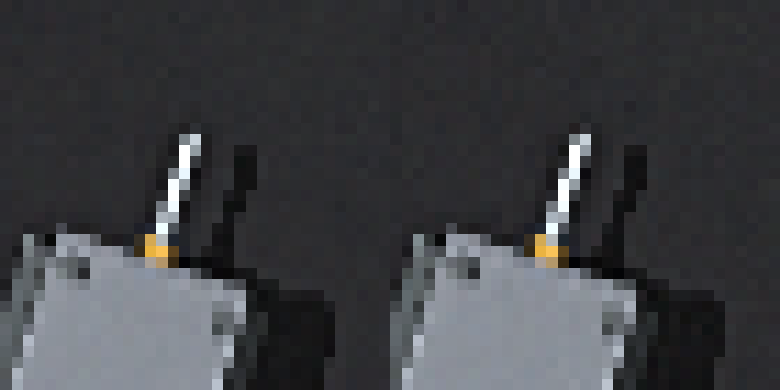

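View pics/k2s.png

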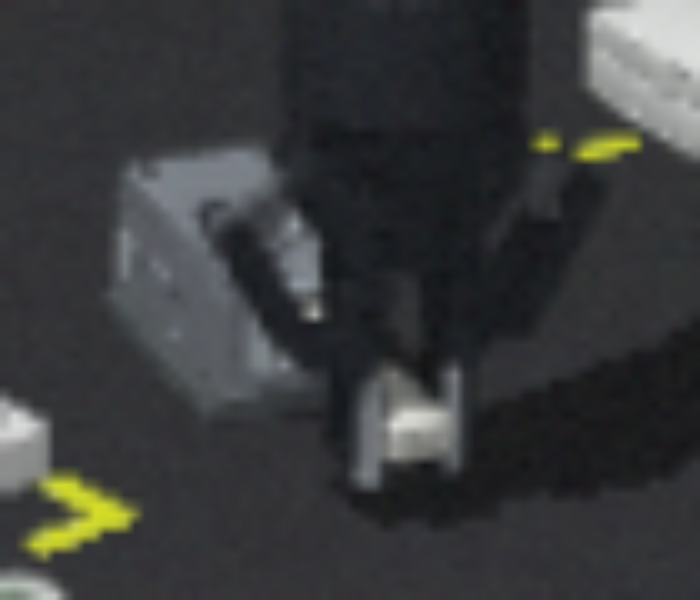

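The rod tip has not moved, force is 15.7 N, and 7 N of it pushes up because the wrist has pitched slightly. I'll raise 1 mm to relieve the prying and push a little further.

```bash
python3 -m inch '{"travel":[[0,0,-0.05],[0,0,-0.1],[0,0,-0.1],[-0.05,0,-0.1],[-0.1,0,-0.1],[-0.1,0,-0.1],[-0.1,0,-0.1],[-0.1,0,-0.1],[-0.1,0,-0.1],[-0.1,0,-0.1]],"twist":[0,0,0,0,0,0,0,0,0,0],"fingers":[1,1,1,1,1,1,1,1,1,1]}'; python3 - <<'E'
from m import *
plan([405.4,-183.4,41.5],161.0)
print(ctrl.read_state()["torque"])
E
```

```text
clock: 19.95
eef_pos: [477.3, -207.8, 41.2]
tool_rot: [-3.14, -0.008, 2.809]
force: [-8.6, 3.5, -1.5]
width: 19.2
t 19.95 pos [ 477.3 -207.8   41.2] rot [-179.91   -0.49  160.94] F [-8.6  3.5 -1.5] w 19.2
shift cm [ 7.59 -0.04  0.03] twist -0.06 q [ 0.63  0.83 -0.43  2.01  0.75  0.47  0.88]
[0.62 1.55 0.04]
```

```bash
python3 - <<'E'
from m import *
t=np.mean([cam("top")["frame"].astype(float) for _ in range(6)],0)[:,:,::-1];t0=cv2.imread("pics/tm.png")
f=lambda a:cv2.resize(np.clip(a[205:240,330:365],0,255).astype(np.uint8),(390,390),interpolation=cv2.INTER_NEAREST)
cv2.imwrite("pics/k3.png",np.hstack([f(t0),f(t)]))
for a in(t0,t): print(a.mean(2)[213:224,345:350].astype(int))
E
```

```text
[[ 44  46  46  46  44]
 [ 47  43  42  46  43]
 [ 46  43  40  44  45]
 [ 40  33  48  38  41]
 [ 30 130 209  30  42]
 [ 26 255 153  30  44]
 [ 37 255  56  32  42]
 [125 244  14  37  47]
 [252 158  22  42  45]
 [255  63  35  42  46]
 [249  16  39  45  48]]
[[ 44  42  42  44  43]
 [ 43  40  35  39  44]
 [ 41  28 214  38  42]
 [ 37  44 254  35  39]
 [ 27 129 243  26  38]
 [ 23 255 150  26  40]
 [ 40 255  53  33  43]
 [126 245  12  39  44]
 [253 155  23  40  48]
 [255  60  36  40  47]
 [249  19  39  45  48]]
```

View pics/k3.png

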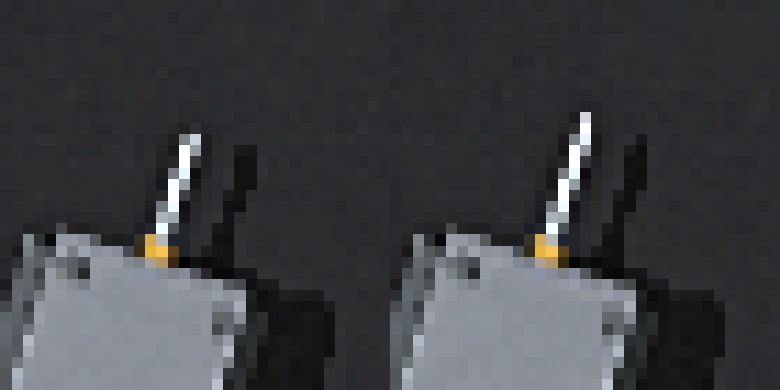

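The rod tip has moved out by about 1.5 px (about 4.5 mm), which agrees with the 4.1 mm TCP advance after contact. Before opening I'll relax the push so the arm doesn't lurch.

```bash
python3 -m inch '{"travel":[[0.05,0,0],[0.1,0,0],[0.15,0,0],[0.2,0,0],[0.2,0,0],[0.2,0,0],[0.2,0,0],[0.2,0,0],[0.2,0,0],[0.2,0,0]],"twist":[0,0,0,0,0,0,0,0,0,0],"fingers":[1,1,1,1,1,1,1,1,1,1]}'
```

```text
clock: 21.08
eef_pos: [477.2, -207.8, 41.5]
tool_rot: [-3.141, -0.005, 2.809]
force: [-5.5, 1.2, -1.7]
width: 19.1
```

```bash
python3 -m inch '{"travel":[[0.05,0,0],[0.1,0,0.03],[0.15,0,0.05],[0.2,0,0.05],[0.2,0,0.05],[0.2,0,0.05],[0.2,0,0.05],[0.2,0,0.05],[0.2,0,0.05],[0.2,0,0.05]],"twist":[0,0,0,0,0,0,0,0,0,0],"fingers":[1,1,1,1,1,1,1,1,1,1]}'
```

```text
clock: 21.92
eef_pos: [477.2, -207.6, 41.7]
tool_rot: [-3.141, -0.001, 2.809]
force: [-5.2, 1.0, -3.4]
width: 18.5
```

```bash
python3 -m inch '{"travel":[[0.02,0,0.02],[0.05,0,0.05],[0.08,0,0.08],[0.1,0,0.1],[0.1,0,0.1],[0.1,0,0.1],[0.1,0,0.1],[0.1,0,0.1],[0.1,0,0.1],[0.1,0,0.1]],"twist":[0,0,0,0,0,0,0,0,0,0],"fingers":[1,1,1,1,1,1,1,1,1,1]}'; python3 -c "
from h import *
plan([477,-207,41],161)
t=np.mean([cam('top')['frame'].astype(float) for _ in range(4)],0)
print(t.mean(2)[213:219,345:349].astype(int))"
```

```text
clock: 22.75
eef_pos: [477.3, -207.4, 40.9]
tool_rot: [-3.142, 0.001, 2.809]
force: [-3.6, -0.6, -1.9]
width: 18.6
t 22.75 pos [ 477.3 -207.4   40.9] rot [-1.8000e+02  4.0000e-02  1.6093e+02] F [-3.6 -0.6 -1.9] w 18.6
shift cm [ 0.04  0.03 -0.01] twist -0.07 q [ 0.63  0.83 -0.42  2.02  0.76  0.45  0.87]
[[ 43  42  41  43]
 [ 43  37  33  42]
 [ 41  31 214  39]
 [ 35  44 254  32]
 [ 29 126 241  27]
 [ 23 255 148  29]]
```

The rod is unchanged, the residual force is about 4 N and the tool is upright. Opening.

```bash
python3 -m inch '{"travel":[[0,0,0],[0,0,0],[0,0,0],[0,0,0],[0,0,0],[0,0,0],[0,0,0],[0,0,0],[0,0,0],[0,0,0]],"twist":[0,0,0,0,0,0,0,0,0,0],"fingers":[1.8,2,2.2,2.5,2.8,3.2,3.6,4,4.5,4.5]}'; python3 - <<'E'
from h import *
plan([477,-207,41],161)
T=np.mean([cam('top')['frame'].astype(float) for _ in range(4)],0);s=cam("scene")["frame"][:,:,::-1]
print(T.mean(2)[213:219,345:349].astype(int))
cv2.imwrite("pics/n1.png",np.hstack([cv2.resize(T[205:285,310:370][:,:,::-1].astype(np.uint8),(400,530),interpolation=cv2.INTER_NEAREST),cv2.resize(s[225:285,325:385],(400,530))]))
E
```

```text
clock: 23.78
eef_pos: [477.0, -207.2, 40.8]
tool_rot: [3.141, 0.0, 2.809]
force: [-0.5, -0.1, 0.4]
width: 45.3
t 23.78 pos [ 477.  -207.2   40.8] rot [179.99   0.   160.94] F [-0.5 -0.1  0.4] w 45.3
shift cm [ 0.    0.02 -0.02] twist -0.06 q [ 0.63  0.83 -0.42  2.02  0.76  0.45  0.87]
[[ 44  43  46  45]
 [ 41  37  33  37]
 [ 40  31 214  37]
 [ 38  42 255  36]
 [ 28 127 241  27]
 [ 24 255 148  32]]
```

View pics/n1.png

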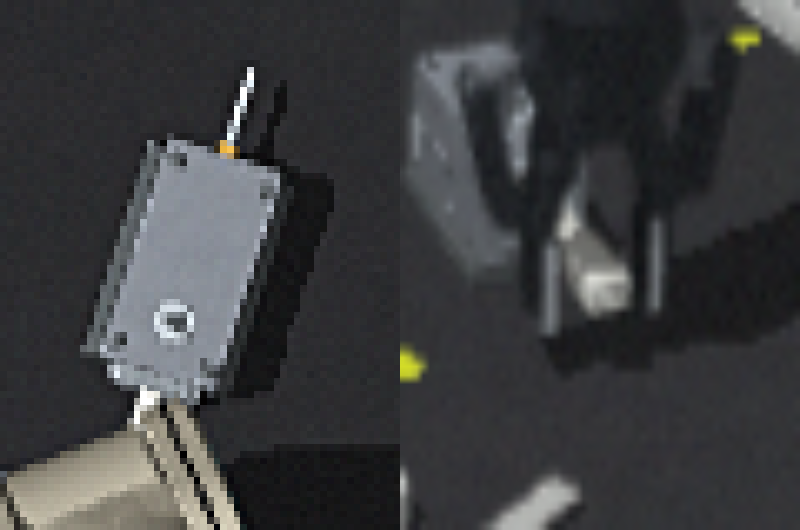

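The bar is free between the open pads at (600,270) in the crop, and the rod reading has not changed. Retreating straight up.

```bash
python3 -m inch '{"travel":[[0,0,-0.3],[0,0,-1],[0,0,-2],[0,0,-3.5],[0,0,-5.5],[0,0,-8],[0,0,-10.5],[0,0,-12.5],[0,0,-13.5],[0,0,-14]],"twist":[0,0,0,0,0,0,0,0,0,0],"fingers":[4.5,4.5,4.5,4.5,4.5,4.5,4.5,4.5,4.5,4.5]}'
python3 -m inch '{"travel":[[1,-0.5,-0.5],[2.5,-1,-1.5],[4,-1.5,-3],[5.5,-2,-4],[6.5,-2.5,-5],[7,-2.7,-5.5],[7,-2.7,-6],[7,-2.7,-6],[7,-2.7,-6],[7,-2.7,-6]],"twist":[0,0,0,0,0,0,0,0,0,0],"fingers":[4.5,4.5,4.5,4.5,4.5,4.5,4.5,4.5,4.5,4.5]}'; python3 - <<'E'
from h import *
T=np.mean([cam('top')['frame'].astype(float) for _ in range(4)],0);s=cam("scene")["frame"][:,:,::-1]
print(T.mean(2)[213:219,345:349].astype(int))
cv2.imwrite("pics/n2.png",np.hstack([cv2.resize(T[200:320,130:370][:,:,::-1].astype(np.uint8),(440,330),interpolation=cv2.INTER_NEAREST),cv2.resize(s[215:335,185:385],(350,330))]))
E
```

```text
clock: 24.87
eef_pos: [477.7, -207.5, 182.9]
tool_rot: [-3.141, 0.003, 2.809]
force: [0.4, -0.3, -0.8]
width: 45.2
clock: 25.7
eef_pos: [402.4, -209.6, 240.3]
tool_rot: [3.141, -0.0, 2.809]
force: [-0.1, -0.0, -0.1]
width: 45.1
[[ 43  43  44  44]
 [ 44  39  37  40]
 [ 41  30 212  38]
 [ 35  43 255  35]
 [ 30 127 244  24]
 [ 24 255 151  27]]
```

View pics/n2.png

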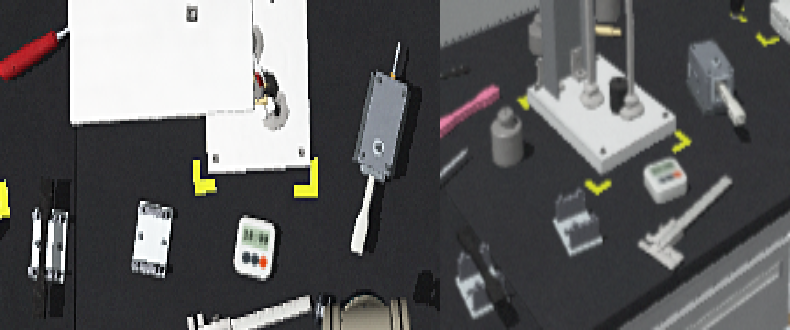

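The bar stands in the slot with its free end at top crop (358,245). The rod is still out, the dark bar is still in its cradle at (48,245), and the robot is clear. Handing in.

```bash
python3 -c "
from cell import ctrl
print(ctrl.finish_job())"
```

```text
the job is handed in; nothing more can be done
None
```

The thick white bar is in the holder slot with the sprung stop pressed in by about 4 mm of its 11 mm travel. The gripper has let go and the job is handed in, at about 26 s on the clock. No verdict was reported.

- **Insertion:** I gripped the bar by its near tab, carried it in front of the drop tester and slid it in. Shoe drag was about 5–6 N, and the stop was met about 60 mm inside the mouth.
- **Force at the stop:** the push peaked at about 16 N level, with about 7 N upward because the wrist had pitched slightly. I raised the tool 1 mm to relieve that, and the stop then gave in a single step.
- **Stop travel:** the tool moved on 4.1 mm after contact, and the tell-tale rod moved out about 1.5 pixels (4–5 mm), so the two agree. I eased the push to about 4 N before opening the jaws, and the rod did not move on opening or after the arm withdrew.
- **Last checks:** the robot was clear, the thin dark bar was still in its cradle, and the look-alikes had not been touched. None of the last checks failed. One in-slot reading of the bar's angle was unusable because the holder lip fell inside the measured area, so I ignored it.

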